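Index the spindle cartridge carrier and take off its end cap

TASK

Slide the carrier out from under the dial gauge to the next station (the middle one, not the one beyond) until it clicks into the detent there; its black knob is there for that. Then unscrew the cap from the cartridge in the carrier - nobody marked whether its thread is left- or right-handed, so try it one way and, if it only tightens, the other - and lift it off without pulling the cartridge out of its nest. Finish while still holding the cap up in the gripper, at least 3 cm clear above the cartridge's neck, and leave the waiting cartridge and the other things on the bench as they are.

Things in the scene. Friction and masses are not known exactly. Their poses are not given: they have to be found in the camera images.
- carrier (a joint): carrier travel in m: 0 in the first station under the dial gauge, 0.14 in the middle station, 0.28 in the last; grows along the slide's +y (roughly to the robot's left); range -0.015 to 0.295. Friction about 1.5 N; a spring ball detent at each station takes about 6 to 8 N to leave or enter and pulls the carrier in from within about 4 mm
- carrier_knob (a point): centre of the carrier's black upright cylindrical knob, 24 mm across, 34 mm high (65 to 99 mm above the bench), on an arm on the robot's side, 100 mm from the nest's centre; free all round and above. y of this frame points along the slide the way the carrier has to go, x across it, z up
- carrier_nest (a point): centre of the floor of the carrier's square nest, 55 mm above the bench; the carrier's plate is 110 mm across the slide (x) by 100 mm along it (y); moves with the carrier
- station_two (a point): fixed point where the carrier nest's centre stands when the carrier is in the middle station: the cartridge's axis is then here; the space above is free
- waiting_nest (a point): centre of the floor of the fixed nest at the far (+y) end of the slide, 55 mm above the bench, in which the other cartridge waits
- slide: the slide: grey cast bed, 130 x 460 mm (long along its y), with two steel ways and three stations 140 mm apart; origin on the bench under the middle station. A gauge column 276 mm high stands on its far (+x) side at y = -140 mm, 115 mm from the slide's axis
- cartridge_a: spindle cartridge standing upright, 1.4 kg: square flange 64 x 64 x 12 mm, loose in a square nest that keeps it from turning; housing 58 mm across up to 40 mm, 45 mm across up to its shoulder at 61 mm, then a 36 mm wide threaded neck up to 81 mm under cap_a (cap top at 102 mm). Origin at the centre of its underside, z up
- cartridge_b: a second cartridge that looks the same, with cap_b on it and the thread of the other hand. One of the two stands in the carrier, the other in the waiting nest; which is which changes: go by their positions
- cap_a: screw cap of cartridge_a: plain aluminium cylinder 46 mm across, 40 mm high, knurled, about 0.13 kg; origin at the centre of its underside, 62 mm up the cartridge; z up. Quarter-turn two-start thread, left or right hand: the tightening way it stops hard within 5 degrees, the loosening way it turns freely (under 0.2 N m) and is free from 65 to 130 degrees (aim for 85)
- cap_b: screw cap of cartridge_b, the same as cap_a but of the other hand. Until a cap is unscrewed, a thread flank holds it down after 1 to 4 mm and a pull lifts the 1.4 kg cartridge; once free it lifts straight up off the 19 mm neck, with about 1.5 mm play all round. Two small spanner holes on top lie along its x, 13 mm off centre
- spanner: bystander: open-ended steel spanner, 180 mm long, 8 mm thick, lying flat; origin under its middle, its length along its x
- change_gear: bystander: toothed brass change gear, 70 mm across, 15 mm thick at its hub, lying flat; origin under its centre
- lathe_chuck: bystander: steel three-jaw lathe chuck, 80 mm across and 76 mm high over the jaws, jaws up; origin under its centre
- chuck_key: bystander: steel T-handled chuck key lying flat, 88 mm long, bar handle 80 mm, 14 mm high
- tool_holder: bystander: dark steel lathe tool holder block 36 x 62 x 38 mm with a square tool bit through its slot
- oil_bottle: bystander: white squeeze bottle with a thin spout, 52 mm across, 135 mm high, standing
- grease_tin: bystander: grey round tin, 72 mm across, 55 mm high, standing
- gauge_tip (a point): tip of the fixed dial gauge over the first station, 165 mm above the bench, 8 mm over the cap there; round face 55 mm across, centred 47 mm above the tip, reaching 14 mm from it towards the robot
Not all that is in view belongs to the job. Leave any orange look-alike of the cartridge_a alone.

How it is judged:
On the way:
1. the carrier is in the middle station's detent, both caps still on (value of joint carrier between 0.136 and 0.144 m and z of cap_a in the frame of cartridge_a below 0.068 m and z of cap_b in the frame of cartridge_b below 0.068 m), for 0.3 s.
At the end, for the whole second after the job is handed in: Carrier in the middle station (4 mm), its cartridge seated in the nest (6 mm); that cartridge's cap held still by the fingers, touching neither cartridge nor slide, underside at least 27 mm above the neck; the other cartridge capped in the waiting nest (value of joint carrier between 0.136 and 0.144 m and ((distance between cartridge_a and carrier_nest below 0.006 m and z of cap_a in the frame of cartridge_a above 0.108 m and contact force between cap_a and the fingers above 1 N and linear speed of cap_a below 0.03 m/s and contact force between cap_a and cartridge_a below 0.1 N and contact force between cap_a and slide below 0.1 N and contact force between cap_a and cap_b below 0.1 N and z of cap_b in the frame of cartridge_b below 0.066 m and distance between cartridge_b and waiting_nest below 0.006 m) or (distance between cartridge_b and carrier_nest below 0.006 m and z of cap_b in the frame of cartridge_b above 0.108 m and contact force between cap_b and the fingers above 1 N and linear speed of cap_b below 0.03 m/s and contact force between cap_b and cartridge_b below 0.1 N and contact force between cap_b and slide below 0.1 N and contact force between cap_b and cap_a below 0.1 N and z of cap_a in the frame of cartridge_a below 0.066 m and distance between cartridge_a and waiting_nest below 0.006 m))); the arm keeps its last pose, push and grip.
It fails at once if the carrier's cartridge is pulled up out of its nest (more than 6 mm) ((horizontal distance between cartridge_a and carrier_nest below 0.05 m and z of cartridge_a in the frame of carrier_nest above 0.006 m) or (horizontal distance between cartridge_b and carrier_nest below 0.05 m and z of cartridge_b in the frame of carrier_nest above 0.006 m)).
It fails at once if the waiting cartridge or its cap is disturbed (moved more than 10 mm) ((horizontal distance between cartridge_a and carrier_nest above 0.05 m and distance of any of cartridge_a, cap_a from where it was at the start of the episode above 0.01 m) or (horizontal distance between cartridge_b and carrier_nest above 0.05 m and distance of any of cartridge_b, cap_b from where it was at the start of the episode above 0.01 m)).
It fails at once if a bystander is moved more than 30 mm (distance of any of spanner, change_gear, lathe_chuck, chuck_key, tool_holder, oil_bottle, grease_tin from where it was at the start of the episode above 0.03 m).
It also fails if it takes over 54 s, if anything falls off the work surface, if the arm or the gripper's body presses on something with over 40 N, if the wrist force passes 120 N, or if a joint passes its speed limit or range.

ROBOT

A 7-joint arm with a two-finger parallel gripper is mounted at the origin on the work surface. World frame = base frame: x ahead of the robot, y to its left, z up, the work surface at z = 0. Lengths are in m, angles in rad, forces in N, time in s.
With the tool pointing down it reaches from about 0.4 to 0.85 m from the base axis. Payload 10.4 kg.
Tool frame: the origin (TCP) lies where the fingers leave the gripper's body, on its centre line; the fingertips stand arm.tip_extent ahead of it and the grasp point (between the pads) lies 54 mm ahead of it (arm.tip_extent is the distance from the TCP to the fingertips, in m); z points along the fingers, y is the direction in which the jaws open and shut (so a half turn about z gives the same grasp; the last joint's range is limited). The gripper opens to 85 mm and grips with 20 to 120 N. Pads are 22 mm wide; open, the fingers measure 114 mm over their backs; the gripper's body (76 mm by 85 mm) begins 54 mm behind the grasp point. The pads swing forward as they close: fully open they stand 13 mm farther back than shut.
Start: joints at [-1.369, 0.332, -0.065, 1.46, 0.022, 1.35, -0.088], TCP at [0.139, 0.609, 0.304] pointing down, gripper open.
Joint ranges: [-2.6, 2.6], [-0.5, 2.12], [-1.47, 1.34], [0.16, 2.42], [-1.27, 4.41], [0.06, 2.06], [-2.6, 2.6]. Speed limits (rad/s): [2.22, 2.22, 2.79, 2.79, 3.14, 3.14, 3.14].

INTERFACE

Orientations are given as a 3x3 rotation matrix whose columns are the frame's x, y, z axes.
In Python, from plant import arm gives the robot as it stands. The module is installed in compiled form; this text tells all that it offers. Calls block until the motion is done:
- arm.goto(position, orientation): joint-space move of the TCP to a pose.
- arm.servo_line(position, frame=None, rate=0.15): straight line of the TCP; frame=None keeps the orientation; rate is the mean speed in m/s.
- arm.move_joints(angles): joint-space move.
- arm.ungrasp() and arm.close(grasp_force=None): open the fingers fully, or close them until they stop; grasp_force is the grip in N (None keeps the last).
- arm.pause(seconds).
- arm.ik(position, orientation): joint angles nearest the present ones, or None.
- arm.snapshot(name): name is "side" or "top" or "wrist"; returns a dict with "img" (420x560x3 uint8, blue, green, red), "camera_matrix" (3x3 intrinsics, pixels), "R" (3x3) and "t" (3): a world point X has camera coordinates R X + t. Camera axes: x right, y down, z forward; pixel columns grow to the right and rows downward; lengths in m; the calibration is good to about 2 mm. A picture is of the moment at which its call begins. There is no depth.
A pose or a line that the arm cannot do raises arm.Unreachable and nothing moves.
- arm.hand_in(): hands the job in, once; it reports no verdict.
Trained networks look in the newest picture that a camera, given by its name, has taken for a name from the list of things; names that differ only in an ending like _2 or _b are one class to them, and where a whole thing is asked for, a point or a joint stands for the part that bears it (a point fixed in the world has none). Each returns a list of dicts, best first, with "conf" (0 to 1); they miss things now and then, are a little off and sometimes report something else, mostly with a low value. They report only what shows in the picture. A call takes as long as a camera call. They do not tell look-alikes from the thing itself.
- arm.search_frame(camera, name): "centre" ([x, y, z] in m, in world coordinates, good to about 4 mm: the middle of the surface that is visible of it).
Readings, each from a call of its own:
- arm.current_clock(): time.
- arm.current_q(): joint angles.
- arm.current_joint_vel(): joint speeds.
- arm.current_tau(): joint torques, N m.
- arm.current_tool_pos(): TCP position.
- arm.current_tool_rot(): TCP orientation.
- arm.current_wrist_force(): force on the tool from outside, world axes, zero at the start.
- arm.current_moment(): the same for the moment, N m.
- arm.current_gripper_width(): opening from 0.0 (shut) to 1.0 (fully open).
Only numpy, scipy, OpenCV 4.12 (cv2) and the standard library are available. Lean on these libraries where they do the work, as an engineer would, in place of code of your own. Each camera call takes 0.05 s, during which the arm holds its last target.

## Working session

There is one attempt and no reset: what is moved stays moved. The work goes in short steps, each a Python script; the robot and the scene stay as the last script left them, time stands still between calls to the robot, and variables do not carry over. Pictures are saved under pics/ and viewed, and the job is handed in when it is done.

```bash
mkdir -p pics; ls; cat > h.py <<'E'
import numpy as np, cv2
from plant import arm
def snap(n,f):
    s=arm.snapshot(n); cv2.imwrite('pics/'+f+'.png',s['img']); return s
def proj(s,X):
    c=s['R']@np.asarray(X)+s['t']; p=s['camera_matrix']@c; return p[:2]/p[2]
def ray(s,uv,z):
    d=s['R'].T@np.linalg.inv(s['camera_matrix'])@np.array([uv[0],uv[1],1.0]); o=-s['R'].T@s['t']
    return o+d*(z-o[2])/d[2]
def down(yaw): # tool z down, tool y (jaw) at angle yaw in world
    y=np.array([np.cos(yaw),np.sin(yaw),0]);z=np.array([0,0,-1.]);return np.stack([np.cross(y,z),y,z],1)
E
python3 - <<'E'
from h import *
print(arm.current_clock(), arm.tip_extent, arm.current_tool_pos()); print(arm.current_tool_rot().round(2) )
for c in ['top','side']:
    snap(c,c+'0')
    for n in ['carrier','carrier_knob','carrier_nest','cartridge_a','cap_a','slide','gauge_tip','waiting_nest','lathe_chuck','oil_bottle','grease_tin','tool_holder','spanner','change_gear','chuck_key']:
        print(c,n,[(np.round(d['centre'],3).tolist(),round(d['conf'],2)) for d in arm.search_frame(c,n)])
print(arm.current_clock())
E
```

```text
pics
0.0 0.0726 [0.139294   0.60899006 0.30308135]
[[-0.97  0.22 -0.  ]
 [ 0.22  0.97 -0.  ]
 [-0.   -0.   -1.  ]]
top carrier [([0.603, -0.144, 0.058], 0.59)]
top carrier_knob [([0.605, -0.148, 0.054], 0.59)]
top carrier_nest [([0.606, -0.15, 0.052], 0.95)]
top cartridge_a [([0.626, -0.134, 0.068], 0.8), ([0.586, 0.432, 0.04], 0.7), ([0.576, 0.269, 0.076], 0.69)]
top cap_a [([0.632, -0.141, 0.158], 0.5)]
top slide [([0.629, -0.014, 0.031], 0.71)]
top gauge_tip [([0.629, -0.012, 0.04], 0.9), ([0.405, 0.304, 0.015], 0.23)]
top waiting_nest [([0.625, -0.018, 0.039], 0.62), ([0.603, -0.15, 0.053], 0.38), ([0.548, -0.41, 0.032], 0.16)]
top lathe_chuck []
top oil_bottle [([0.681, -0.381, 0.083], 0.68)]
top grease_tin [([0.793, 0.075, 0.053], 0.9)]
top tool_holder [([0.55, -0.41, 0.036], 0.75)]
top spanner [([0.363, -0.005, 0.007], 0.75)]
top change_gear [([0.4, 0.305, 0.014], 0.7)]
top chuck_key [([0.356, -0.205, 0.011], 0.54)]
side carrier [([0.635, -0.141, 0.037], 0.5), ([0.603, -0.172, 0.06], 0.31)]
side carrier_knob [([0.6, -0.171, 0.055], 0.72)]
side carrier_nest [([0.607, -0.173, 0.
[... 164 characters left out ...]
[([0.637, -0.168, 0.153], 0.9), ([0.594, 0.27, 0.152], 0.82)]
side slide [([0.638, -0.143, 0.038], 0.68), ([0.785, 0.071, 0.054], 0.64)]
side gauge_tip [([0.633, -0.14, 0.038], 0.98), ([0.607, -0.174, 0.058], 0.5)]
side waiting_nest [([0.633, -0.145, 0.034], 0.6)]
side lathe_chuck [([0.386, -0.416, 0.051], 0.83)]
side oil_bottle [([0.682, -0.408, 0.081], 0.82)]
side grease_tin [([0.787, 0.072, 0.057], 0.74)]
side tool_holder [([0.545, -0.423, 0.037], 0.97), ([0.633, -0.142, 0.037], 0.58), ([0.367, -0.014, 0.009], 0.2)]
side spanner [([0.368, -0.01, 0.01], 0.62), ([0.611, -0.172, 0.059], 0.59)]
side change_gear [([0.68, -0.41, 0.083], 0.66)]
side chuck_key [([0.356, -0.208, 0.012], 0.61)]
1.6
```

View pics/top0.png

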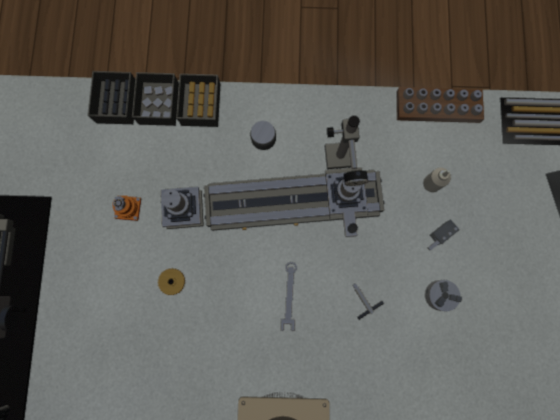

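View pics/side0.png

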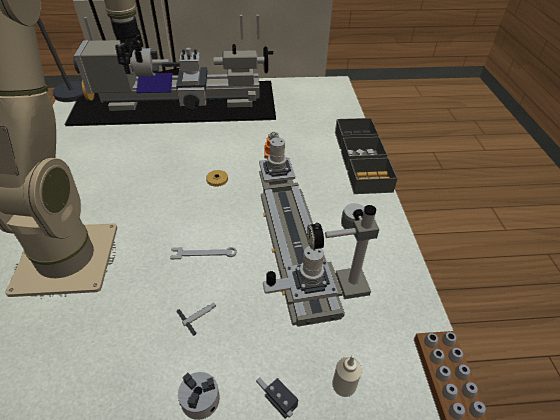

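```bash
python3 - <<'E'
from h import *
t=snap('top','t1'); s=snap('side','s1')
a=t['img'][150:260,100:400]; cv2.imwrite('pics/crt.png',cv2.resize(a[:,:],None,fx=2.6,fy=2.6,interpolation=cv2.INTER_CUBIC))
a=t['img'][150:250,310:400]; cv2.imwrite('pics/crt2.png',cv2.resize(a,None,fx=6,fy=6,interpolation=cv2.INTER_CUBIC))
a=s['img'][210:330,250:380]; cv2.imwrite('pics/crs.png',cv2.resize(a,None,fx=5,fy=5,interpolation=cv2.INTER_CUBIC))
for uv,z in [((352,229),.099),((350,185),.157),((175,200),.157)]: print(uv,ray(t,uv,z))
for uv,z in [((271,276),.099),((313,253),.157),((277,140),.157)]: print(uv,ray(s,uv,z))
E
```

```text
(352, 229) [ 0.53987943 -0.15899449  0.099     ]
(350, 185) [ 0.63942109 -0.1455029   0.157     ]
(175, 200) [0.5896005  0.27530748 0.157     ]
(271, 276) [ 0.54562235 -0.17025455  0.099     ]
(313, 253) [ 0.64279191 -0.15498618  0.157     ]
(277, 140) [0.5946683 0.2914439 0.157    ]
```

View pics/crt.png

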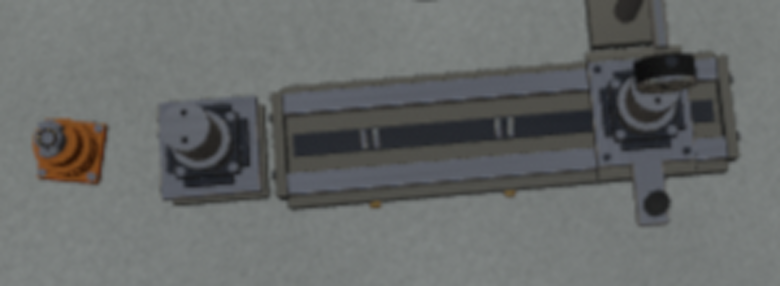

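View pics/crt2.png

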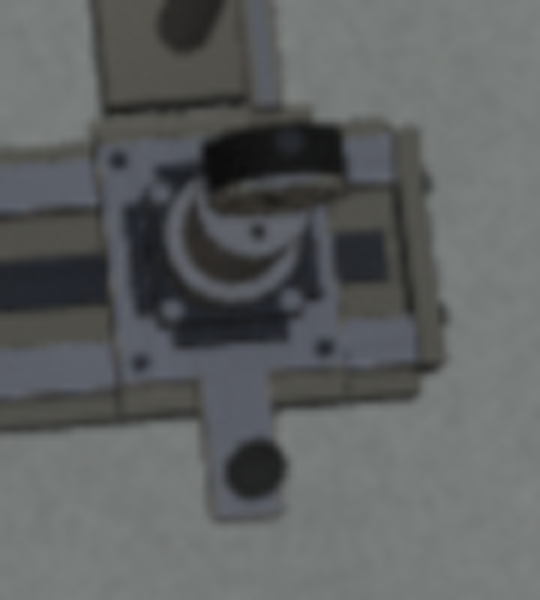

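View pics/crs.png

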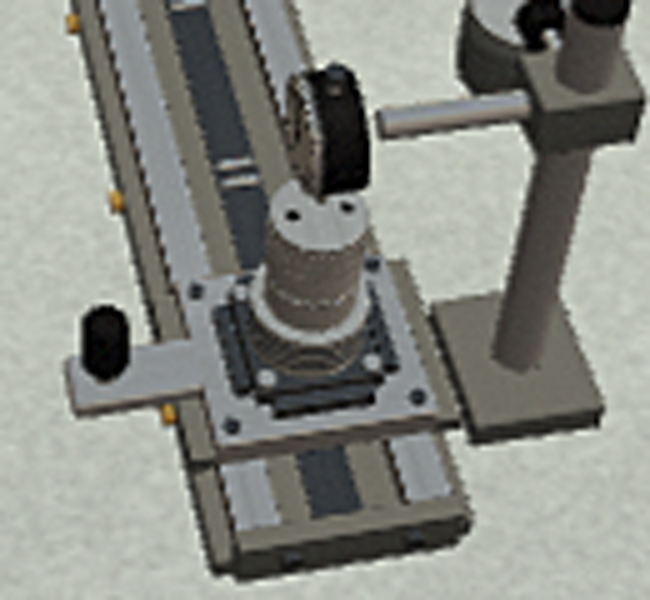

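```bash
python3 - <<'E'
from h import *
t=arm.snapshot('top'); s=arm.snapshot('side')
T=lambda u,v,z:ray(t,(100+u/2.6,150+v/2.6),z).round(4)
S=lambda u,v,z:ray(s,(250+u/5,210+v/5),z).round(4)
print('knob',ray(t,(310+256/6,150+467/6),.099).round(4),S(106,316,.099))
print('caps',T(184,128,.157),S(320,213,.157))
print('marks',[T(505,127,.035),T(370,138,.035)])
a,b=T(505,127,.035),T(370,138,.035);print(np.linalg.norm(a-b),np.degrees(np.arctan2(*(b-a)[:2])))
print('bed edge lower',T(290,206,.03),T(590,181,.03)); print('upper', T(285,92,.04),T(590,62,.04))
# plate screws  z~.055-.06
z=.06
P=[ray(t,(310+u/6,150+v/6),z).round(4) for u,v in [(118,160),(140,362),(325,347)]];print(P)
P2=[S(u,v,z) for u,v in [(195,291),(231,427),(418,397),(372,264)]];print(P2,np.mean(P2,0))
e=(P[0]+P[2])/2;print(e, 'dir',P[0]-P[1],P[1]-P[2])
print('side marks',S(237,172,.035))
for n in [(0.6,-.14,.099)]: pass
print('campos',(-t['R'].T@t['t']).round(2),(-s['R'].T@s['t']).round(2))
E
```

```text
knob [ 0.5429 -0.1607  0.099 ] [ 0.5466 -0.1622  0.099 ]
caps [0.5912 0.2856 0.157 ] [ 0.6452 -0.154   0.157 ]
marks [array([ 0.6257, -0.0128,  0.035 ]), array([0.61  , 0.1256, 0.035 ])]
0.13928765200117346 -6.471926834942903
bed edge lower [0.5379 0.2043 0.03  ] [ 0.5728 -0.1017  0.03  ]
upper [0.6547 0.2148 0.04  ] [ 0.6962 -0.0991  0.04  ]
[array([ 0.6835, -0.1048,  0.06  ]), array([ 0.5931, -0.1155,  0.06  ]), array([ 0.6022, -0.1963,  0.06  ])]
[array([ 0.5942, -0.1207,  0.06  ]), array([ 0.6034, -0.2019,  0.06  ]), array([ 0.6948, -0.1911,  0.06  ]), array([ 0.6854, -0.1098,  0.06  ])] [ 0.64445  -0.155875  0.06    ]
[ 0.64285 -0.15055  0.06   ] dir [0.0904 0.0107 0.    ] [-0.0091  0.0808  0.    ]
side marks [ 0.6275 -0.0229  0.035 ]
campos [0.38 0.01 1.25] [ 0.5  -0.76  0.9 ]
```

```bash
python3 - <<'E'
from h import *
yaw=np.radians(96.5)
R=down(yaw)
print(arm.ik([0.47,-0.155,0.28],R),arm.ik([0.545,-0.162,0.145],R))
for k in(-90,0,90): print(k,arm.ik([0.628,-0.013,0.196],down(yaw+np.radians(k))))
t0=arm.current_clock()
arm.goto([0.47,-0.155,0.28],R)
print(arm.current_clock()-t0,arm.current_tool_pos(),arm.current_q().round(2))
w=snap('wrist','w1')
print('axis proj',proj(w,[.545,-.162,.099]))
for n in ['carrier_knob','cap_a']: print(n,arm.search_frame('wrist',n))
E
```

```text
[-1.01250361  0.08709909  1.32273086  1.87576997 -0.08910849  1.24559185
  2.02210274] [-0.52520506  0.49696451  0.92026602  1.82677785 -0.45407634  1.04501563
  2.25649239]
-90 [-0.61219604  0.50295572  0.74595767  1.61534011 -0.36366783  1.16725737
  0.33019357]
0 [-0.58321786  0.49066647  0.70359872  1.61388496 -0.33858373  1.162584
  1.88236392]
90 [-0.84782541  0.70390038  1.15799184  1.62586644 -0.6709164   1.2648367
 -2.59197023]
2.925 [ 0.47032329 -0.1543408   0.28004333] [-1.01  0.09  1.32  1.88 -0.09  1.25  2.02]
axis proj [260.22230463 294.70493797]
carrier_knob [{'centre': [0.5873, -0.155, 0.0569], 'conf': 0.59}]
cap_a []
```

View pics/w1.png

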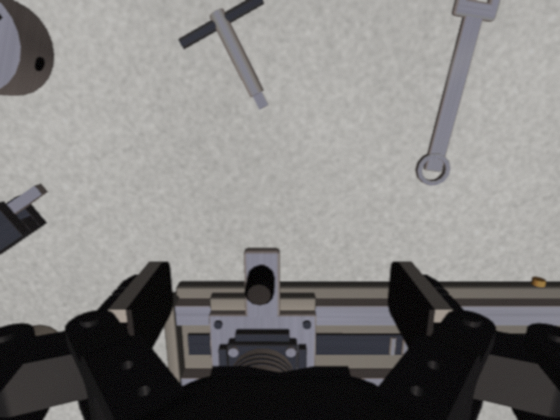

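```bash
python3 - <<'E'
from h import *
w=arm.snapshot('wrist'); print(ray(w,(260,290),.099),arm.current_wrist_force().round(2))
k=ray(w,(260,290),.099); R=arm.current_tool_rot()
x,y=0.5435,k[1]*.5-.162*.5
print(x,y)
arm.servo_line([x,y,0.23],rate=.2)
arm.servo_line([x,y,0.147],rate=.15)
w=snap('wrist','w2')
arm.close(40)
print(arm.current_clock(),arm.current_tool_pos(),arm.current_gripper_width(),arm.current_wrist_force().round(2))
snap('side','s2')
E
```

```text
[ 0.54084614 -0.16286573  0.099     ] [-0.14  0.31  0.97]
0.5435 -0.16243286434085757
7.1083 [ 0.54358659 -0.16258278  0.14729887] 0.2604700500936004 [-2.38 -0.32  5.2 ]
```

View pics/s2.png

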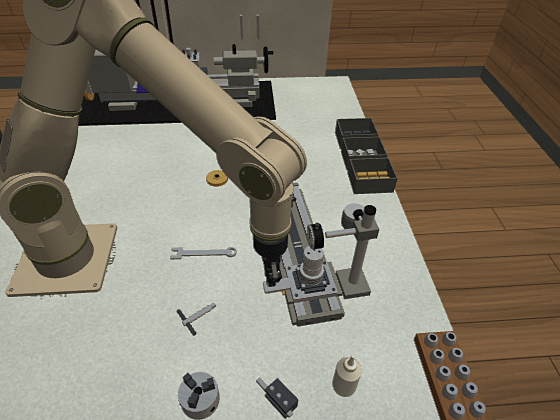

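View pics/w2.png

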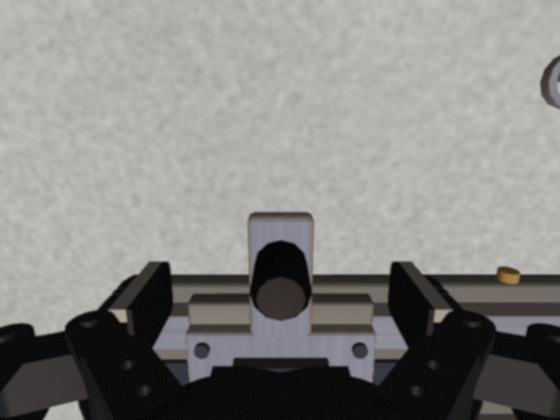

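```bash
python3 - <<'E'
from h import *
a=np.radians(6.5); d=np.array([-np.sin(a),np.cos(a),0])
p0=arm.current_tool_pos()
for s in (.01,.07,.132,.140):
    arm.servo_line(p0+d*s,rate=.08)
    f=arm.current_wrist_force(); p=arm.current_tool_pos()
    print(s,((p-p0)@d).round(4),'Fd',(f@d).round(2),f.round(2),arm.current_clock())
snap('top','t3');snap('side','s3')
E
```

```text
0.01 0.0118 Fd 8.04 [-5.13  7.51 10.  ] 7.4333
0.07 0.0709 Fd 1.5 [-2.11  1.27  5.75] 8.3333
0.132 0.1291 Fd -14.81 [  4.41 -14.41  -2.21] 9.2583
0.14 0.1405 Fd -1.85 [-2.22 -2.11  4.83] 9.5083
```

View pics/s3.png

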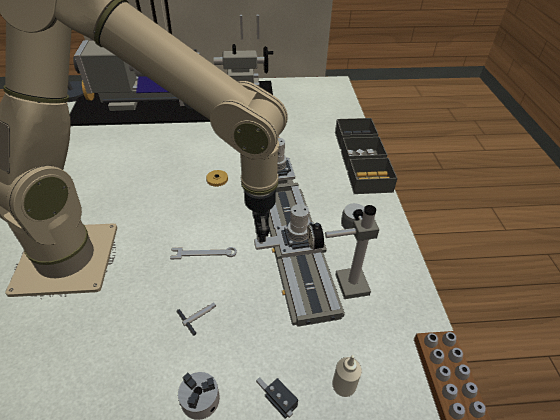

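```bash
python3 - <<'E'
from h import *
arm.ungrasp()
p=arm.current_tool_pos(); print(p,arm.current_wrist_force().round(2))
arm.servo_line([p[0],p[1],.27],rate=.25)
p=arm.current_tool_pos()
arm.goto([0.56,-0.02,.29],down(np.radians(6.5)))
print(arm.current_q().round(2),arm.current_clock())
for c in ('wrist','side','top'):
    snap(c,c+'4')
    print(c,[(d['centre'],d['conf']) for d in arm.search_frame(c,'cap_a')])
s=arm.snapshot('side'); print(proj(s,[.628,-.013,.157]))
cv2.imwrite('pics/crs4.png',cv2.resize(s['img'][170:290,240:370],None,fx=5,fy=5,interpolation=cv2.INTER_CUBIC))
E
```

```text
[ 0.52773864 -0.02343464  0.14728048] [-0.42 -0.38  0.05]
[-0.99  0.36  1.17  1.7  -0.34  1.31  0.36] 12.2583
wrist [([0.6197, -0.0065, 0.1556], 0.64)]
side [([0.6228, -0.0284, 0.1548], 0.91), ([0.6798, -0.4098, 0.0817], 0.45)]
top [([0.5922, 0.2814, 0.1591], 0.6)]
[299.44654007 209.81365756]
```

View pics/wrist4.png

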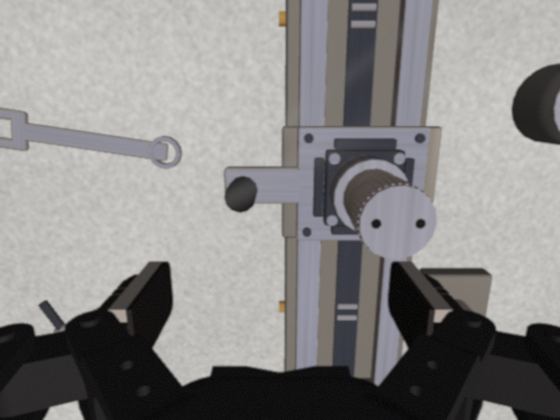

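View pics/crs4.png

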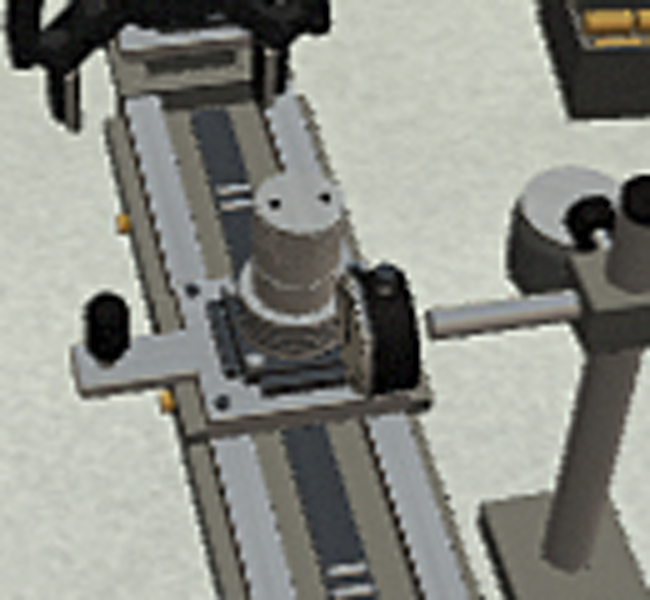

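View pics/top4.png

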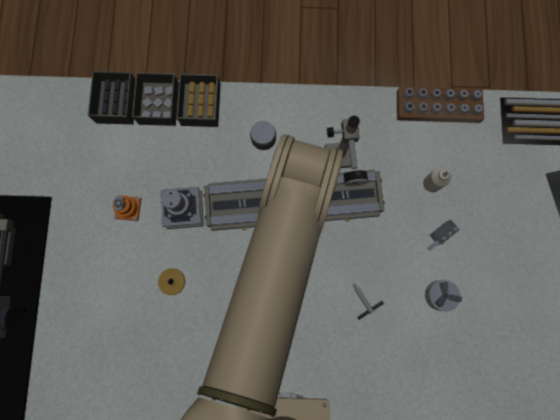

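```bash
python3 - <<'E'
from h import *
w=arm.snapshot('wrist');s=arm.snapshot('side')
im=w['img'].copy(); g=cv2.cvtColor(im,cv2.COLOR_BGR2GRAY)
c=cv2.HoughCircles(cv2.GaussianBlur(g,(5,5),1),cv2.HOUGH_GRADIENT,1,50,param1=80,param2=20,minRadius=34,maxRadius=44)
print(c)
print('cap',ray(w,(397,222),.157),ray(s,(299.6,210.4),.157))
h1,h2=ray(w,(375.5,223.5),.157),ray(w,(420.5,223.5),.157);print('holes',h1,h2,(h1+h2)/2,np.linalg.norm(h1-h2))
print('knob',ray(w,(239.5,195),.099), ray(s,(240+107/5,170+305/5),.099))
print('screws',[ray(w,uv,.06).round(4) for uv in [(308,139),(419,138),(307,232)]])
print('pos',arm.current_tool_pos(),arm.current_clock())
E
```

```text
[[[369.5 197.5  36.4]
  [545.5 107.5  34.9]]]
cap [ 0.62847055 -0.01200697  0.157     ] [ 0.62814436 -0.0151197   0.157     ]
holes [ 0.61603128 -0.01437925  0.157     ] [ 0.64245509 -0.01133111  0.157     ] [ 0.62924319 -0.01285518  0.157     ] 0.026599042811798448
knob [ 0.52964822 -0.02110029  0.099     ] [ 0.53042147 -0.02596716  0.099     ]
screws [array([0.578 , 0.0225, 0.06  ]), array([0.6682, 0.0337, 0.06  ]), array([ 0.588 , -0.0576,  0.06  ])]
pos [ 0.55999889 -0.01997953  0.29002666] 12.7083
```

```bash
python3 - <<'E'
from h import *
c=np.array([0.6285,-0.013]); R=down(np.radians(6.5))
arm.servo_line([*c,.26],frame=R,rate=.2)
snap('wrist','w5')
arm.servo_line([*c,.192],rate=.12)
print(arm.current_wrist_force().round(2),arm.current_moment().round(2))
arm.close(60)
print(arm.current_tool_pos(),arm.current_wrist_force().round(2),arm.current_moment().round(2),arm.current_gripper_width(),arm.current_q().round(2),arm.current_clock())
snap('wrist','w6')
E
```

```text
[-0.27 -0.59 -0.37] [ 0.03 -0.03 -0.01]
[ 0.62874825 -0.01312606  0.19276831] [-2.31  0.09  6.25] [ 0.06  0.42 -0.03] 0.5240119104714343 [-0.77  0.61  1.    1.62 -0.54  1.21  0.46] 14.4583
```

View pics/w5.png

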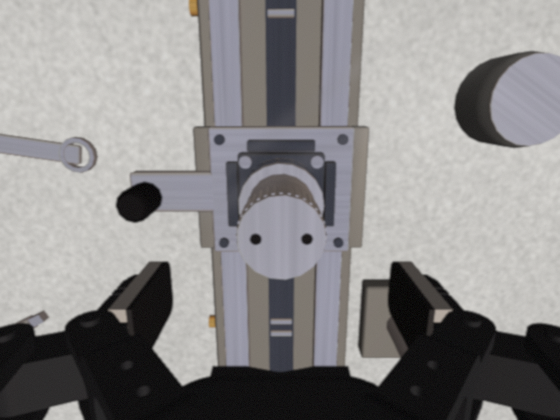

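View pics/w6.png

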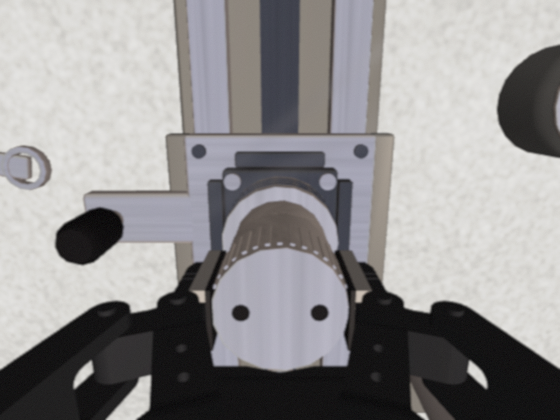

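```bash
cat >> h.py <<'E'
def turn(deg_list):
    q0=arm.current_q()
    for d in deg_list:
        q=q0.copy(); q[6]+=np.radians(d); arm.move_joints(q)
        print(d,'got',np.degrees(arm.current_q()[6]-q0[6]).round(2),arm.current_wrist_force().round(2),'M',arm.current_moment().round(2),arm.current_clock())
        if abs(arm.current_moment()[2])>0.7: break
E
python3 - <<'E'
from h import *
turn([-3,-6,-9])
E
```

```text
-3 got -2.93 [-0.43  0.23  1.07] M [0.04 0.1  0.02] 14.7583
-6 got -5.88 [ 0.53 -0.65  0.87] M [-0.01  0.06 -0.05] 15.0083
-9 got -8.85 [-0.27 -0.52  1.33] M [-0.14  0.07 -0.02] 15.2583
```

```bash
python3 - <<'E'
from h import *
turn([-12,-30,-50,-65,-77])
w=snap('wrist','w7')
print(arm.current_gripper_width(),arm.current_tool_pos())
E
```

```text
-12 got -11.67 [-1.26 -0.81  0.73] M [-0.02  0.03 -0.01] 15.575
-30 got -29.58 [0.33 0.49 1.55] M [-0.02  0.01  0.01] 15.975
-50 got -49.57 [-0.83  0.43  0.2 ] M [-0.01  0.09 -0.05] 16.4
-65 got -64.55 [-2.45  1.45  2.44] M [ 0.17  0.57 -0.06] 16.7583
-77 got -76.53 [-3.7   1.06  3.46] M [ 0.27  0.77 -0.1 ] 17.075
0.5199650947572138 [ 0.62863971 -0.01306017  0.19280709]
```

View pics/w7.png

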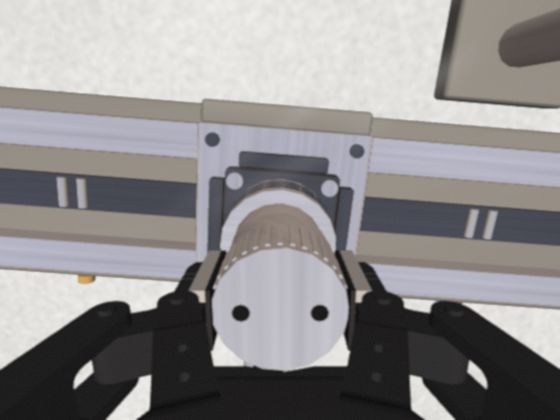

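The cap turned with the gripper (holes still at (240,312)/(319,312) while the slide turned by about 86°), so it's loosening. Now I'll lift gently, watching the force.

```bash
python3 - <<'E'
from h import *
p=arm.current_tool_pos()
for dz in (.001,.002,.003,.004,.005,.007,.010,.015):
    arm.servo_line(p+[0,0,dz],rate=.03)
    f=arm.current_wrist_force(); print(dz,(arm.current_tool_pos()-p)[2].round(4),f.round(2),arm.current_moment().round(2))
    if f[2]<-6: print('stop'); break
print(arm.current_clock()); snap('side','s8')
E
```

```text
0.001 0.0007 [-1.84  0.54 -2.2 ] [0.09 0.29 0.05]
0.002 0.0019 [-1.59 -0.35 -2.09] [0.13 0.37 0.03]
0.003 0.003 [-2.01  0.81 -2.42] [ 0.13  0.49 -0.01]
0.004 0.0041 [-3.22  0.48 -2.67] [0.18 0.51 0.03]
0.005 0.005 [-3.07  2.08 -2.37] [ 0.2   0.55 -0.02]
0.007 0.0072 [-2.58  0.35 -0.86] [0.25 0.66 0.  ]
0.01 0.0103 [-2.72  1.99 -0.4 ] [0.28 0.72 0.05]
0.015 0.0155 [-2.26  1.01 -0.56] [0.26 0.51 0.04]
19.1917
```

```bash
python3 - <<'E'
from h import *
p=arm.current_tool_pos()
for dz in (.010,.02,.05):
    arm.servo_line(p+[0,0,dz],rate=.06)
    print(arm.current_tool_pos(),arm.current_wrist_force().round(2),arm.current_clock())
arm.pause(.3)
snap('wrist','w9'); s=snap('side','s9')
cv2.imwrite('pics/crs9.png',cv2.resize(s['img'][130:290,220:370],None,fx=3.7,fy=3.7,interpolation=cv2.INTER_CUBIC))
print(ray(s,(0,0),0)[:0], arm.current_gripper_width(), arm.current_wrist_force().round(2))
E
```

```text
[ 0.62927781 -0.01324695  0.21885025] [-0.06 -0.68 -2.09] 19.5667
[ 0.6290906  -0.01312929  0.2286825 ] [ 0.42 -0.04 -1.31] 19.8833
[ 0.62880174 -0.01297021  0.25810171] [ 0.38  0.54 -1.21] 20.5333
[] 0.5210303429336531 [ 0.17 -0.59 -1.67]
```

View pics/crs9.png

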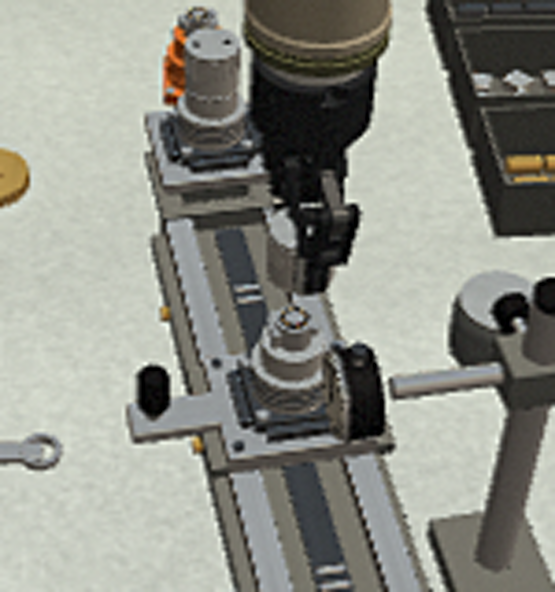

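View pics/w9.png

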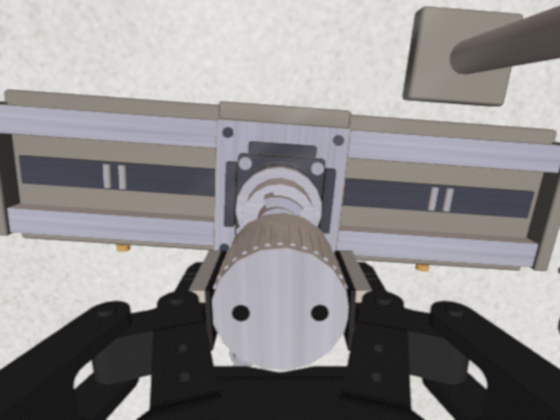

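```bash
python3 - <<'E'
from h import *
p=arm.current_tool_pos(); arm.servo_line(p+[0,0,.012],rate=.05); arm.pause(.5)
s=snap('side','s10'); a=cv2.imread('pics/side4.png')
# carrier shift vs earlier: template = knob+arm+left plate corner
tp=a[222:262,248:292]; r=cv2.matchTemplate(s['img'],tp,cv2.TM_CCOEFF_NORMED); print(cv2.minMaxLoc(r)[1::2])
b=cv2.imread('pics/side0.png')
print('knob',ray(s,(240+107/5,170+305/5),.099),'vs start',ray(s,(271.2,273.2),.099))
print(np.linalg.norm(ray(s,(240+107/5,170+305/5),.099)-ray(s,(271.2,273.2),.099)))
print(arm.current_tool_pos(),arm.current_wrist_force().round(2),arm.current_gripper_width(),arm.current_clock())
arm.hand_in()
E
```

```text
(0.9929364323616028, (248, 222))
knob [ 0.53042147 -0.02596716  0.099     ] vs start [ 0.54663555 -0.16219371  0.099     ]
0.1371880883294076
[ 0.62880914 -0.0130668   0.27001109] [-0.2   0.93 -1.11] 0.5224018482729086 21.8667
the job is handed in; nothing more can be done
```

The carrier is in the middle station, the cap is off its cartridge and held up in the gripper, and I handed the job in at 21.9 s. `hand_in` reports no verdict, so success rests on the checks below.

- **Carrier:** I pulled it by the black knob. The measured tool travel was 0.1405 m, and the wrist force showed it entering the detent. The side camera put the knob's travel at 0.137 m, which agrees within the few mm I can read from those pixels. After unscrewing, the carrier had not shifted in the picture (0 px against the view before the cap was gripped).
- **Cap:** I tried counter-clockwise seen from above first, and it turned freely, with the moment about its axis at most 0.1 N m. I turned it about 86° in all. So this cartridge has a right-hand thread.
- **Lift:** Pull never exceeded about 2.7 N, far below the 14 N it would take to lift the cartridge. The pictures show the cartridge still in its nest.
- **Final state:** The cap is held about 77 mm above its seat, roughly 58 mm clear of the neck. The wrist reads about the cap's weight.
- **Other items:** The last pictures show the waiting cartridge still capped and in place. I touched nothing else on the bench, but I did not measure each bystander again at the end.

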